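# Set a crank and feeler for a chainring runout check

### The arm

A 6-joint arm with a two-finger parallel gripper is mounted at the origin on the work surface. World frame = base frame: x ahead of the robot, y to its left, z up, the work surface at z = 0. Lengths are in mm, angles in rad, forces in N, time in s.
With the tool pointing down it reaches from about 400 to 925 mm from the base axis. Payload 12.5 kg.
Tool frame: the origin (TCP) lies between the finger pads; the fingertips stand 11 mm ahead of it and the grasp point (between the pads) lies 8 mm behind it (env.tip_extent is the distance from the TCP to the fingertips, in mm); x points along the fingers, z is the direction in which the jaws open and shut, and the axes are right-handed (so a half turn about x gives the same grasp; the last joint's range is limited). The gripper opens to 95 mm and grips with 3 to 60 N. Pads are 20 mm wide; open, the fingers measure 119 mm over their backs; the gripper's body (75 mm by 180 mm) begins 59 mm behind the grasp point.
Start: joints at [0.998, 0.491, 1.559, -0, 1.092, -0.106], TCP at [281.256, 558.158, 225.661] pointing down, gripper open.
Joint ranges: [-3.1, 3.1], [-0.84, 2.19], [0.05, 2.79], [-1.13, 4.28], [0.06, 2.93], [-2.69, 2.69]. Speed limits (rad/s): [2.22, 2.22, 2.79, 3.14, 3.14, 3.14].

### API

Orientations are given as [roll, pitch, yaw] about the fixed x, y, z axes, in that order (R = Rz(yaw) Ry(pitch) Rx(roll)).
In Python, from cell import status, imaging, env gives the robot as it stands. The module is installed in compiled form; this text tells all that it offers.
- The arm moves only by the tool apply_moves, never from a script. Its argument "increments" is a list of rows, each a list of 5 numbers: the closure, from 0 (fully open) to 1 (shut), then the shift along the tool's x, y, z in mm, then the turn about the tool's x in degrees. A call has 1 to 10 rows; each row shifts and turns the commanded pose from where the row before left it, along the tool's axes as they then stand; what a row does not reach is not made up. A row lasts 1/10 s, in which the tool goes at most 50 mm and 8.59 degrees, less where a joint would pass 70% of its speed; a pose out of reach is approached as far as the arm can. A call with a gripper value outside its range is refused whole. The fingers move at their own pace and stop on an object; the grip force is fixed at half the most. Time passes only in rows, so rows that do not move let the fingers close. It gives the time, the measured TCP pose, the force and the opening at its end, in the units of the state.
- status.state(): the state, without advancing time (a new reading comes with each control period).
- imaging.read_camera(name): name is "scene" or "top" or "wrist"; returns a dict with "pixels" (480x640x3 uint8, red, green, blue), "fovy" (degrees; the focal length in pixels is half the picture's height over the tangent of half this angle, whatever the lens; pixels are square), "cx", "cy" (the principal point, pixels), "R" (3x3) and "t" (3): a world point X has camera coordinates R X + t. Camera axes: x right, y down, z forward; pixel columns grow to the right and rows downward; lengths in mm; the calibration is good to about 2 mm. A picture is of the moment at which its call begins. There is no depth.
- env.job_done(): hands the job in, once; it reports no verdict.
The state is a dict: "t": time; "joints": joint angles; "qvel": joint speeds; "tau": joint torques, N m; "eef_pos": TCP position; "tcp_rot": TCP orientation; "ft_force": force on the tool from outside, world axes, zero at the start; "moment": the same for the moment, N m; "opening": opening from 0.0 (shut) to 1.0 (fully open).
Only numpy, scipy, OpenCV 4.12 (cv2) and the standard library are available. Lean on these libraries where they do the work, as an engineer would, in place of code of your own. Each camera call takes 0.05 s, during which the arm holds its last target. There are 200 camera calls.

### The job

Set up the chainring for its runout check: push the crank arm round with a fingertip until it points at the middle of the yellow marker post (not the white one), then push the blue feeler arm in over the chainring until it rests against its stop, leaving the crank where you set it. Leave the loose parts on and around the jig where they are, and finish with the hand clear.

Things in the scene. Friction and masses are not known exactly. Their poses are not given: they have to be found in the camera images.
- jig: Dark steel base plate of the checking jig, fixed to the bench, 420 mm (its x) by 450 mm (its y) and 10 mm thick. The origin is on the bench, directly below the crank's axis; the plate reaches from -240 to +210 mm in its y and +-210 mm in its x. Its yaw differs from run to run by up to 0.2 rad. A red upright bearing shell, radius 21 mm, carries the crank.
- crank (a joint): Turn of the bicycle crank (with its chainring) about the upright axis, rad; 0 when the arm points along the plate's +y, growing anticlockwise seen from above; limits +-1.4. A stiff preloaded bearing (about 0.18 N m, so 1 to 2 N pushes it at 130 mm from the axis): the crank stays where it is left.
- crank_axis (a point): Point on the crank's upright axis, half-way up the arm's thickness, 75 mm above the bench. Its x axis points along the arm towards the eye and turns with the crank. The silver chainring (outermost radius 92 mm, top 64 mm above the bench, underside 60 mm) with five spider arms (top 66 mm) turns with it.
- crank_eye (a point): Centre of the pedal eye at the free end of the silver crank arm, 170 mm from the axis, 75 mm above the bench. The level arm is 24 mm wide and 14 mm thick (68 to 82 mm above the bench), the eye 30 mm across, so it ends 185 mm from the axis. Outside the chainring there is open space below the arm, down to the plate.
- feeler (a joint): Swing of the blue feeler arm about its upright hinge, rad; 0 when swung in over the chainring against its stop, a thin upright brass post on the plate (12 mm thick, 90 mm above the bench, 55 mm from the hinge, on the +x side of the arm; the arm then points along the plate's +y, at the crank's axis), growing anticlockwise seen from above as it swings out towards the plate's -x side; up to 1.5. Light friction (about 0.06 N m); it stays where it is left.
- feeler_hinge (a point): Point on the feeler arm's upright hinge axis, half-way up the arm, 83 mm above the bench; fixed on the plate 190 mm from the crank's axis along the plate's -y. The blue hub has 15 mm radius (72 to 94 mm above the bench), on a 20 mm aluminium post.
- feeler_tip (a point): Free end of the blue feeler arm, 118 mm from its hinge, 83 mm above the bench. The level arm is 12 mm wide and 16 mm high (75 to 91 mm above the bench); a thin steel pin under it, 108 mm from the hinge, reaches down to 66 mm.
- yellow_top (a point): Centre of the top of the yellow marker post, the one to point at: 30 mm foot, 24 mm head, 30 mm tall, fixed on the plate, top 40 mm above the bench (below the crank arm). It stands 180 to 270 mm from the crank's axis, on either side of the arm's starting direction.
- white_top (a point): Centre of the top of the white marker post, same shape as the yellow one, fixed on the plate at the other side; not the one to point at.
- pedal_silver_mid (a point): Centre of a loose silver pedal, 90 x 66 x 24 mm, lying on the bench to the left. A bystander.
- pedal_black_mid (a point): Centre of a loose black pedal, 90 x 66 x 24 mm, lying on the bench to the left. A bystander.
- bin_mid (a point): Centre of the loose blue parts bin with clamps, 150 x 110 x 75 mm, on the bench to the right. A bystander.
- jar_mid (a point): Point in a loose green jar with black cap, 68 mm across, 75 mm tall, half-way up, on the bench to the right. A bystander.
- cup_mid (a point): Centre of a loose steel bearing cup (a ring), 42 mm across, 26 mm tall, standing on the plate on its robot side. A bystander.
- sprockets_mid (a point): Centre of a loose stack of steel sprockets, 90 mm across, 26 mm tall, on the far part of the plate. A bystander.
- spanner_grip (a point): Point on the handle of a loose spanner lying on the bench to the left. A bystander.

How it is judged (in metres and radians):
On the way, in this order (a step that is already met when the one before it is completed fails the run):
1. the crank arm points at the yellow marker and is still, with the feeler arm still swung out (y of yellow_top in the frame of crank_axis between -0.012 and 0.012 m and x of yellow_top in the frame of crank_axis above 0.1 m and velocity of joint crank between -0.05 and 0.05 rad/s and value of joint feeler above 0.4 rad), for 0.2 s.
2. the feeler arm is in against its stop (value of joint feeler below 0.06 rad), for 0.2 s.
At the end, for the whole second after the job is handed in: The crank arm's centre line passes within 12 mm of the middle of the yellow marker, on the eye's side of the axis, the crank is still, and the feeler arm is within 0.06 rad (7 mm at its tip) of its stop (y of yellow_top in the frame of crank_axis between -0.012 and 0.012 m and x of yellow_top in the frame of crank_axis above 0.1 m and velocity of joint crank between -0.05 and 0.05 rad/s and value of joint feeler below 0.06 rad); the robot touches nothing.
It fails at once if a loose part on or around the jig was lifted, knocked over or shifted more than 20 mm (distance of any of pedal_silver_mid, pedal_black_mid, bin_mid, jar_mid, cup_mid, sprockets_mid, spanner_grip from where it was at the start of the episode above 0.02 m).
It also fails if it takes over 69 s, if anything falls off the work surface, if the arm or the gripper's body presses on something with over 40 N, if the wrist force passes 120 N, or if a joint passes its speed limit or range.

## Working session

There is one attempt and no reset: what is moved stays moved. The work goes in short steps, Python scripts to look and compute and a tool call to move; the robot and the scene stay as the last step left them, time stands still between calls to the robot, and variables do not carry over. Pictures are saved under pics/ and viewed, about 8 in all and at most 12, crops included, and the job is handed in when it is done.

Besides the shell and the picture viewer there is one more tool, called after "Call:" as name(argument=value, ...), one argument or row to a line, values as JSON. apply_moves: Moves the arm, as the interface text tells. Its arguments: {"type":"object","properties":{"increments":{"type":"array"}},"required":["increments"]}

```bash
mkdir -p pics
cat > h.py <<'E'
import numpy as np,cv2
from cell import status,imaging,env
def shot(n,f):
    c=imaging.read_camera(n); cv2.imwrite(f'pics/{f}.png',c['pixels'][:,:,::-1]); np.savez(f'pics/{f}.npz',**c); return c
def ld(f): return dict(np.load(f'pics/{f}.npz'))
def fl(c): return 240/np.tan(np.radians(float(c['fovy']))/2)
def ray(c,u,v):
    R,t=np.array(c['R']),np.array(c['t']); d=R.T@np.array([(u-c['cx'])/fl(c),(v-c['cy'])/fl(c),1]); return -R.T@t,d
def onz(c,u,v,z):
    o,d=ray(c,u,v); return o+d*(z-o[2])/d[2]
def proj(c,X):
    p=np.array(c['R'])@np.array(X)+np.array(c['t']); return p[:2]/p[2]*fl(c)+[c['cx'],c['cy']]
def tri(c1,p1,c2,p2):
    o1,d1=ray(c1,*p1);o2,d2=ray(c2,*p2); s=np.linalg.lstsq(np.c_[d1,-d2],o2-o1,rcond=None)[0]
    a,b=o1+d1*s[0],o2+d2*s[1]; return (a+b)/2,np.linalg.norm(a-b)
def blobs(c,lo,hi,amin=30):
    h=cv2.cvtColor(np.array(c['pixels']),cv2.COLOR_RGB2HSV); m=cv2.inRange(h,np.array(lo),np.array(hi))
    n,l,s,ce=cv2.connectedComponentsWithStats(m)
    return [(s[i,4],s[i,:4].tolist(),ce[i].round(1).tolist()) for i in range(1,n) if s[i,4]>amin]
E
python3 - <<'E'
from h import *
for n in('scene','top'):
    c=shot(n,n+'0'); print(n,c['fovy'],c['cx'],c['cy'],(-np.array(c['R']).T@c['t']).round(),np.array(c['R']).round(2).tolist())
    for k,lo,hi in(('yel',(20,120,100),(35,255,255)),('red',(0,130,60),(8,255,255)),('blue',(95,110,50),(125,255,255))): print(k,blobs(c,lo,hi))
print(status.state())
E
```

```text
scene 50.067731750921695 324.26339184303873 244.734321698213 [1047. -660.  863.] [[0.79, 0.61, 0.01], [0.43, -0.54, -0.72], [-0.44, 0.58, -0.69]]
yel [(np.int32(183), [426, 235, 13, 17], [432.3, 243.2])]
red [(np.int32(1706), [0, 10, 53, 60], [22.8, 39.2]), (np.int32(159), [114, 15, 14, 18], [120.6, 23.0]), (np.int32(522), [183, 31, 28, 69], [197.6, 61.7]), (np.int32(5809), [0, 52, 118, 118], [56.3, 108.3]), (np.int32(2532), [491, 140, 76, 60], [527.5, 169.6]), (np.int32(4927), [390, 182, 198, 298], [488.5, 324.9]), (np.int32(250), [329, 267, 26, 13], [342.4, 273.7]), (np.int32(44), [479, 299, 11, 9], [484.1, 303.2]), (np.int32(44), [446, 344, 12, 11], [451.6, 349.2]), (np.int32(36), [425, 360, 19, 8], [432.2, 364.8]), (np.int32(45), [424, 395, 15, 19], [431.2, 404.7]), (np.int32(41), [410, 398, 6, 13], [412.3, 404.3]), (np.int32(272), [359, 426, 57, 54], [383.8, 456.6])]
blue [(np.int32(1598), [28, 0, 75, 35], [66.8, 15.2]), (np.int32(35), [0, 98, 10, 6], [3.3, 100.5]), (np.int32(2000), [436, 120, 67, 53], [468.3, 147.1]), (np.int32(455), [275, 264, 26, 52], [288.0, 294.1]), (np.int
[... 612 characters left out ...]
7, 236.0]), (np.int32(940), [517, 274, 43, 44], [534.9, 294.9])]
{'t': 0.1, 'joints': array([ 9.98409803e-01,  4.91506732e-01,  1.55937551e+00,  2.17448505e-05,
        1.09167460e+00, -1.05601107e-01]), 'qvel': array([-0.00012793, -0.00274066,  0.0009488 , -0.0006865 , -0.00016702,
        0.00141397]), 'tau': array([ 3.25298541e-03, -6.13623190e+01, -2.58606738e+01,  6.94472599e-02,
        4.69471514e-02, -1.60968915e-05]), 'eef_pos': array([281.13338607, 557.98856843, 225.12002009]), 'tcp_rot': array([ 3.015991  ,  1.56983195, -2.16319343]), 'ft_force': array([-0.36677688, -0.30613177,  0.04264911]), 'moment': array([-0.01458626,  0.00160605,  0.05685066]), 'opening': 0.9988997756790475}
```

View pics/top0.png

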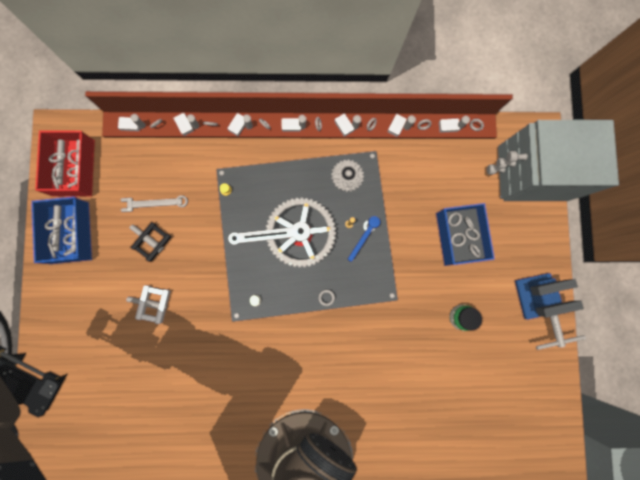

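View pics/scene0.png

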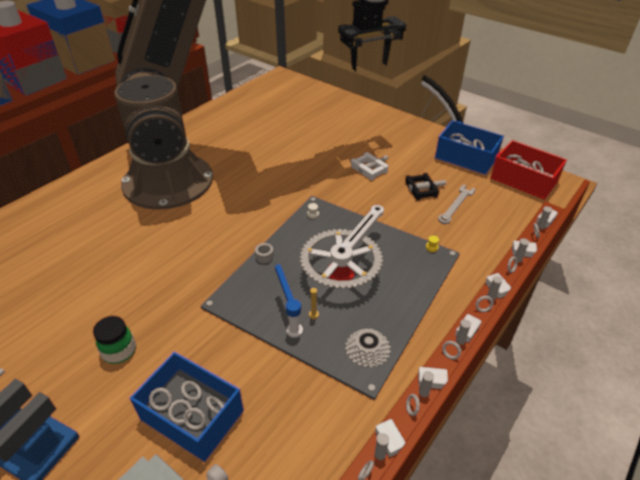

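The pictures show, in the top view, the crank hub near (300,231), eye (234,239), yellow (225,189), white (254,300), feeler hub (375,223), feeler tip (351,259) and brass stop (350,222). So both the crank and the feeler must be pushed towards +x (clockwise).

Run:
```python
from h import *
t,s=ld('top0'),ld('scene0')
P={'eye':((234,239),(377,210)),'hub':((300,231),(342,252)),'yel':((225.2,189.2),(432.3,241)),'white':((254.5,300),(313,208)),'fhub':((375,222),(293,307)),'ftip':((351,259),(279,267)),'brass':((350,221),(314,291)),'cup':((327,297),(264,250)),'sprk':((347,176),(369,345))}
for k,(a,b) in P.items():
    X,e=tri(t,a,s,b); print(k,X.round(1),round(e,1))
# plate outline in the top view
h=cv2.cvtColor(t['pixels'],cv2.COLOR_RGB2HSV); m=cv2.inRange(h,np.array((0,0,20)),np.array((179,70,110))); m[:140]=0;m[330:]=0;m[:,:200]=0;m[:,410:]=0
m=cv2.morphologyEx(m,cv2.MORPH_OPEN,np.ones((5,5))); n,l,st,_=cv2.connectedComponentsWithStats(m); i=1+st[1:,4].argmax()
pts=np.argwhere(l==i)[:,::-1]
w=np.array([onz(t,u,v,10)[:2] for u,v in pts],np.float32); (cx,cy),(a,b),an=cv2.minAreaRect(w); print('plate',cx,cy,a,b,an)
for z,k,p in((75,'eye',P['eye'][0]),(75,'hub',P['hub'][0]),(40,'yel',P['yel'][0]),(92,'fhub',P['fhub'][0]),(90,'ftip',P['ftip'][0])): print(k,onz(t,*p,z).round(1))
o=t['pixels'][150:325,205:410,::-1]; cv2.imwrite('pics/tc.png',cv2.resize(o,None,fx=3.5,fy=3.4,interpolation=2))
```

```text
eye [573.8 175.2  75.1] 3.1
hub [593.8   6.   76.2] 2.7
yel [713.9 207.3  31.2] 3.4
white [417.1 125.8  32.8] 2.5
fhub [ 615.6 -186.3   87.8] 4.0
ftip [ 521.5 -122.2   86.7] 6.3
brass [ 618.7 -123.3   80.5] 2.1
cup [423.6 -64.5  33.3] 2.9
sprk [ 756.  -123.4   15.1] 6.0
plate 594.4497680664062 -10.875534057617188 410.0176086425781 440.9772033691406 6.725032806396484
eye [572.6 174.2  75. ]
hub [592.9   5.2  75. ]
yel [710.5 204.7  40. ]
fhub [ 613.4 -186.9   92. ]
ftip [ 519. -124.   90.]
```

```bash
cat >> h.py <<'E'
from scipy.spatial.transform import Rotation as Ro
def Rt(): return Ro.from_euler('xyz',status.state()['tcp_rot']).as_matrix()
def tool(target):
    s=status.state(); d=np.array(target)-s['eef_pos']; return (Rt().T@d).round(1)
E
python3 - <<'E'
from h import *
print(Rt().round(3)); print(tool((520,138,230)))
E
```

```text
[[-0.001 -0.893  0.45 ]
 [-0.001  0.45   0.893]
 [-1.     0.    -0.001]]
[  -4.7 -402.3 -267.6]
```

Call:
apply_moves(
  increments=[
    [1,0,-40,-27,0],
    [1,0,-40,-27,0],
    [1,0,-40,-27,0],
    [1,0,-40,-27,0],
    [1,0,-40,-27,0],
    [1,0,-40,-27,0],
    [1,0,-40,-27,0],
    [1,0,-40,-27,0],
    [1,0,-40,-27,0],
    [1,0,-40,-25,0],
  ],
)

```text
t: 1.1
eef_pos: [518.4, 136.8, 225.6]
tcp_rot: [1.835, 1.571, 2.939]
ft_force: [0.2, 0.5, 0.1]
opening: 0.214
```

Run:
```python
from h import *
c=shot('wrist','w1'); s=status.state(); print(s['t'],s['eef_pos'],s['opening'])
for k,X in dict(eye=(573,174.5,75),hub=(593.3,5.5,75),yel=(712,206,40),tip=tuple(s['eef_pos']-[0,0,11])).items(): print(k,proj(c,X).round(1))
print((-np.array(c['R']).T@c['t']).round(), blobs(c,(20,120,100),(35,255,255)))
```

```text
1.15 [521.68275679 132.24804679 225.4582322 ] 0.17326458309527065
eye [380.7 262. ]
hub [240.6 347. ]
yel [449.4 341.3]
tip [315.3 302.1]
[448. 173. 384.] [(np.int32(57), [261, 279, 8, 8], [264.4, 282.5]), (np.int32(63), [182, 298, 9, 9], [185.8, 302.1]), (np.int32(294), [273, 319, 10, 59], [276.4, 349.0]), (np.int32(291), [361, 319, 9, 59], [365.7, 350.2]), (np.int32(2153), [132, 372, 335, 31], [312.9, 396.4])]
```

View pics/w1.png

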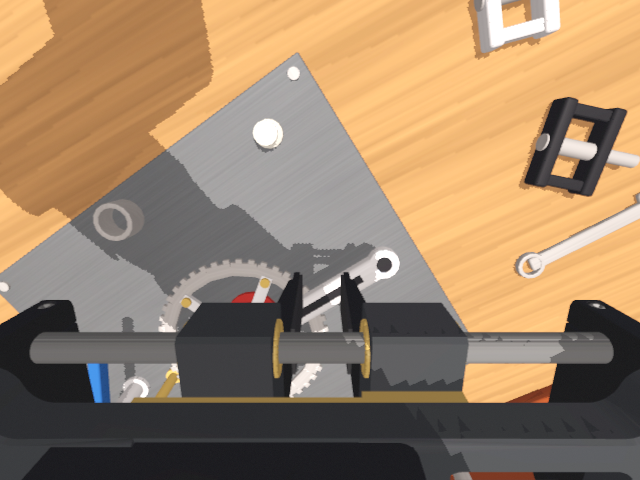

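The wrist view shows the eye at (385,264), as predicted from the top and scene views to within about 4 px. The ground under the hand is clear, so I'll descend beside the arm.

Call:
apply_moves(
  increments=[
    [1,31,0,0,0],
    [1,31,0,0,0],
    [1,31,0,0,0],
    [1,31,0,0,0],
    [1,31,0,0,0],
    [1,0,0,0,0],
    [1,0,0,0,0],
    [1,0,0,0,0],
  ],
)

```text
t: 1.95
eef_pos: [518.5, 139.0, 72.0]
tcp_rot: [-0.922, 1.569, 0.182]
ft_force: [0.5, 0.0, 0.5]
opening: 0.004
```

Run:
```python
from h import *
s=status.state(); print(s['t'],s['eef_pos'],s['opening'],s['ft_force']); R=Rt();print(R.round(3))
A=np.array([593.3,5.5]); az=np.degrees(np.arctan2(206-5.5,712-593.3)); print('target az',az)
p=s['eef_pos'].copy()
# finger centre 12+11 behind arm centreline, at radius 140
for a in (96.8,90,84,78,72,68,65,63,61,az):
    u=np.array([np.cos(np.radians(a)),np.sin(np.radians(a))]); n=np.array([-u[1],u[0]])
    q=np.r_[A+140*u+n*23.5,p[2]]; print(a,q.round(1),(R.T@(q-p)).round(1)); p=q
```

```text
1.95 [518.50622007 138.98073804  72.04423292] 0.0036906805608181736 [0.51745867 0.0496176  0.47372166]
[[ 0.002 -0.893  0.45 ]
 [ 0.     0.45   0.893]
 [-1.    -0.002  0.001]]
target az 59.37362087003573
96.8 [553.4 141.7  72. ] [  0.1 -29.9  18.2]
90 [569.8 145.5  72. ] [  0.  -13.   10.7]
84 [584.6 147.2  72. ] [  0.  -12.4   8.2]
78 [599.4 147.3  72. ] [  0.  -13.2   6.8]
72 [614.2 145.9  72. ] [  0.  -13.8   5.4]
68 [624.  144.1  72. ] [ 0.  -9.5  2.8]
65 [631.2 142.3  72. ] [ 0.  -7.2  1.6]
63 [635.9 140.9  72. ] [ 0.  -4.9  0.9]
61 [640.6 139.3  72. ] [ 0.  -4.9  0.7]
59.37362087003573 [644.4 137.9  72. ] [ 0.  -4.   0.5]
```

Call:
apply_moves(
  increments=[
    [1,0,-12,7,0],
    [1,0,-10,6,0],
    [1,0,-8,5,0],
    [1,0,-7,6,0],
    [1,0,-6,5,0],
    [1,0,-6,4,0],
    [1,0,-6,4,0],
    [1,0,-7,4,0],
    [1,0,-6,3,0],
    [1,0,-7,3,0],
  ],
)

```text
t: 2.95
eef_pos: [606.4, 147.1, 70.5]
tcp_rot: [1.882, 1.571, 2.987]
ft_force: [-1.8, -0.1, 0.6]
opening: 0.005
```

Call:
apply_moves(
  increments=[
    [1,0,-7,3,0],
    [1,0,-7,2,0],
    [1,0,-6,2,0],
    [1,0,-5,1,0],
    [1,0,-4,1,0],
    [1,0,-2,1,0],
    [1,0,0,0,0],
    [1,0,0,0,0],
  ],
)

```text
t: 3.75
eef_pos: [638.3, 142.1, 70.7]
tcp_rot: [-0.845, 1.57, 0.259]
ft_force: [-0.1, -0.0, -0.5]
opening: 0.008
```

Run:
```python
from h import *
s=status.state(); print(s['t'],s['eef_pos'],s['ft_force'])
c=shot('top','t2'); o=c['pixels'][140:315,205:410,::-1]; cv2.imwrite('pics/tc2.png',cv2.resize(o,None,fx=3.5,fy=3.4,interpolation=2))
```

```text
3.75 [638.31318412 142.09226617  70.73661294] [-0.06200221 -0.02133479 -0.51984699]
```

View pics/tc2.png

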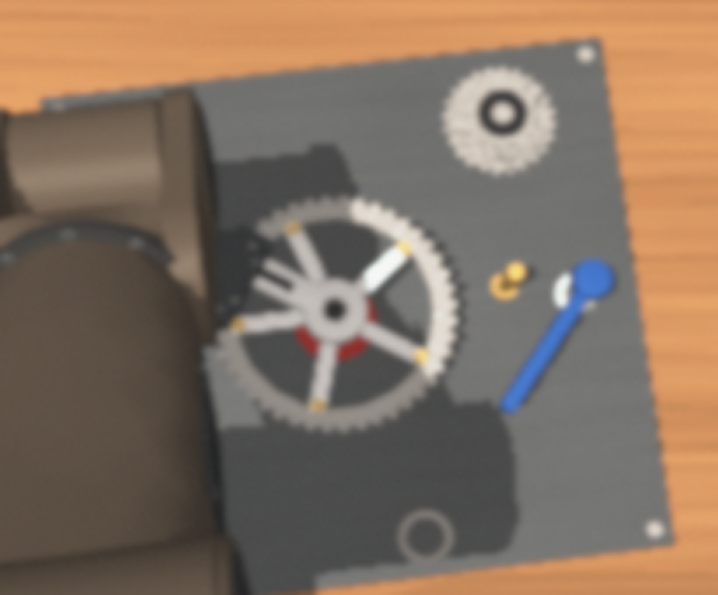

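The hand hides the crank and marker, though the feeler and loose parts are undisturbed. I'll back off to look.

Call:
apply_moves(
  increments=[
    [1,0,25,0,0],
    [1,-20,10,0,0],
    [1,-45,0,0,0],
    [1,-45,0,0,0],
    [1,-20,40,20,0],
    [1,0,40,25,0],
    [1,0,40,25,0],
    [1,0,40,25,0],
    [1,0,0,0,0],
    [1,0,0,0,0],
  ],
)

```text
t: 4.8
eef_pos: [506.3, 315.4, 200.9]
tcp_rot: [-0.866, 1.57, 0.24]
ft_force: [0.6, -0.2, -0.2]
opening: 0.005
```

Run:
```python
from h import *
s=status.state(); print(s['t'],s['eef_pos'],s['ft_force'])
c=shot('top','t3'); o=c['pixels'][140:315,205:410,::-1]
w=shot('wrist','w3'); q=shot('scene','s3')
im=np.zeros((600,800,3),np.uint8); im[:300,:400]=cv2.resize(w['pixels'][:,:,::-1],(400,300)); im[:300,400:]=cv2.resize(q['pixels'][150:330,230:470,::-1],(400,300)); im[300:,:352]=cv2.resize(o,(352,300))
cv2.imwrite('pics/m3.png',im)
for k,X in dict(hub=(593.3,5.5,75),yel=(712,206,40)).items(): print(k,[proj(x,X).round(1).tolist() for x in (c,w,q)])
for x in(c,w,q): print(blobs(x,(20,120,100),(35,255,255)))
```

```text
4.8 [506.26489286 315.41547204 200.86938658] [ 0.64742096 -0.24228465 -0.23129475]
hub [[299.9, 230.8], [94.3, 435.6], [341.0, 252.5]]
yel [[224.7, 188.6], [316.4, 421.4], [431.2, 238.3]]
[(np.int32(105), [220, 184, 12, 12], [225.2, 189.2])]
[(np.int32(167), [314, 319, 5, 59], [316.0, 348.4]), (np.int32(170), [325, 319, 4, 59], [326.2, 350.7]), (np.int32(111), [135, 392, 29, 11], [149.5, 397.9]), (np.int32(118), [315, 392, 27, 11], [328.0, 396.5]), (np.int32(65), [341, 392, 19, 11], [350.6, 396.0]), (np.int32(269), [364, 392, 59, 11], [394.3, 396.3]), (np.int32(32), [95, 398, 17, 5], [103.6, 399.6]), (np.int32(33), [165, 398, 17, 5], [173.2, 399.8]), (np.int32(34), [209, 398, 17, 5], [216.3, 399.3])]
[(np.int32(185), [426, 235, 13, 17], [432.3, 243.3])]
```

View pics/m3.png

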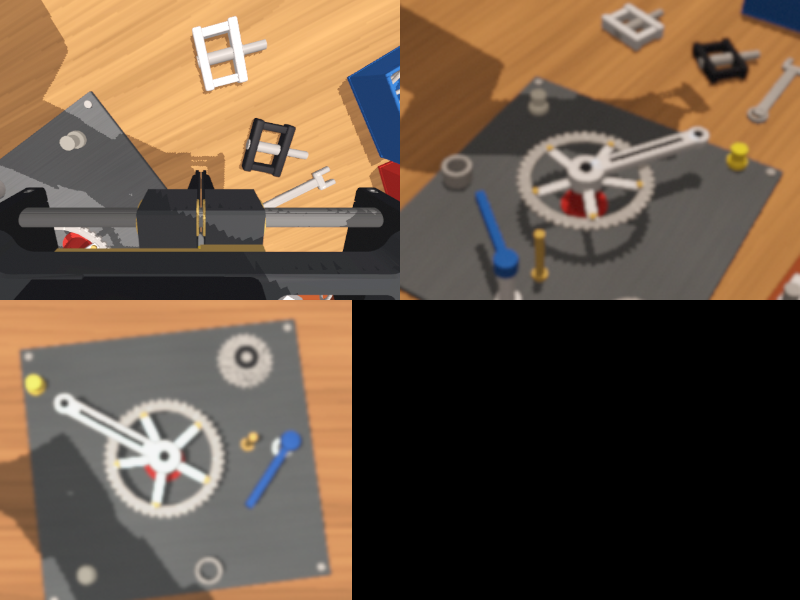

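The crank arm is now close to the yellow post in both views: in full top-view pixels, eye at about (243,200) and yellow at (225,189). The bystanders are in place. Next I'll measure the remaining angle.

Run:
```python
from h import *
c,q=ld('t3'),ld('s3')
A=np.array([593.3,5.5])
# arm centreline, top view: bright pixels, radius 100..186 of axis on plane z=82, azimuth 45..100
h=cv2.cvtColor(c['pixels'],cv2.COLOR_RGB2HSV); m=cv2.inRange(h,np.array((0,0,140)),np.array((179,60,255)))
P=[];
for v,u in np.argwhere(m):
    X=onz(c,u,v,82)[:2]; d=X-A; r=np.hypot(*d); a=np.degrees(np.arctan2(d[1],d[0]))
    if 100<r<190 and 45<a<100: P.append(X)
P=np.array(P,np.float32); vx,vy,x0,y0=cv2.fitLine(P,cv2.DIST_L2,0,.01,.01).ravel()
n=np.array([-vy,vx])*(1 if vx*-1<0 else 1); az=np.degrees(np.arctan2(vy,vx)); print(len(P),'arm az',az,'axis offset',(A-[x0,y0])@n, 'rmax',np.hypot(*(P-A).T).max())
E,e=tri(c,(242.9,200.1),q,(408.2,230.4)); H,eh=tri(c,(300.3,231),q,(341.6,250.6)); Y,ey=tri(c,(225.2,189),q,(432.7,239))
print('eye',E.round(1),e,'hub',H.round(1),eh,'yel',Y.round(1),ey)
f=lambda a,b:np.degrees(np.arctan2(b[1]-a[1],b[0]-a[0]))
print('az eye',f(H,E),'az yel',f(H,Y),np.hypot(*(E-H)[:2]),'top-only eye',f(onz(c,300.3,231,82),onz(c,242.9,200.1,82)),'yel top-only',f(onz(c,300.3,231,82),onz(c,225.2,189.2,37)),'scene-only eye',f(onz(q,341.6,250.6,82),onz(q,408.2,230.4,82)),'yel',f(onz(q,341.6,250.6,82),onz(q,432.7,239,40)))
```

```text
346 arm az 60.713097 axis offset -3.302626079997715 rmax 185.78793605159063
eye [673.6 152.6  81.1] 2.3732605472806028 hub [593.1   5.2  80.7] 2.6160260086562763 yel [713.5 206.5  37.8] 4.68308337189377
az eye 61.36511060938813 az yel 59.128729741464 167.90077379375288 top-only eye 61.35338758803002 yel top-only 59.313508899069134 scene-only eye 61.55638152911992 yel 58.95493271733628
```

Two views agree the arm is 2.0–2.6° short, so about 5.5 mm more at the fingertip. I'll return along the same path and nudge.

Call:
apply_moves(
  increments=[
    [1,0,-40,-25,0],
    [1,0,-40,-25,0],
    [1,0,-40,-25,0],
    [1,20,-40,-20,0],
    [1,45,0,0,0],
    [1,45,0,0,0],
    [1,20,-10,0,0],
    [1,0,-10,0,0],
    [1,0,-6,0,0],
    [1,0,-3,0,0],
  ],
)

```text
t: 5.95
eef_pos: [634.3, 144.0, 72.3]
tcp_rot: [-0.966, 1.568, 0.137]
ft_force: [0.7, 0.1, -0.3]
opening: 0.003
```

Call:
apply_moves(
  increments=[
    [1,0,-3,0,0],
    [1,0,-3,0,0],
    [1,0,-2,0,0],
    [1,0,-2,0.5,0],
    [1,0,-1,0,0],
    [1,0,-0.5,0,0],
    [1,0,0,0,0],
    [1,0,0,0,0],
  ],
)

```text
t: 6.75
eef_pos: [643.3, 140.1, 70.6]
tcp_rot: [-0.438, 1.571, 0.666]
ft_force: [-0.7, 1.0, 0.5]
opening: 0.003
```

Call:
apply_moves(
  increments=[
    [1,0,25,0,0],
    [1,-20,10,0,0],
    [1,-45,0,0,0],
    [1,-45,0,0,0],
    [1,-20,40,20,0],
    [1,0,40,25,0],
    [1,0,40,25,0],
    [1,0,40,25,0],
    [1,0,0,0,0],
    [1,0,0,0,0],
  ],
)

```text
t: 7.75
eef_pos: [511.5, 313.3, 200.7]
tcp_rot: [-1.233, 1.57, -0.126]
ft_force: [0.7, 0.4, -0.0]
opening: 0.004
```

Run:
```python
from h import *
c=shot('top','t4'); q=shot('scene','s4')
A=np.array([593.3,5.5])
def az(f):
    c=ld(f); h=cv2.cvtColor(c['pixels'],cv2.COLOR_RGB2HSV); m=cv2.inRange(h,np.array((0,0,140)),np.array((179,60,255)))
    P=[]
    for v,u in np.argwhere(m):
        X=onz(c,u,v,82)[:2]; d=X-A; r=np.hypot(*d); a=np.degrees(np.arctan2(d[1],d[0]))
        if 100<r<190 and 45<a<100: P.append(X)
    P=np.array(P,np.float32); vx,vy,x0,y0=cv2.fitLine(P,cv2.DIST_L2,0,.01,.01).ravel(); ce=P[np.hypot(*(P-A).T)>120].mean(0)-A
    return len(P),np.degrees(np.arctan2(vy,vx)),np.degrees(np.arctan2(ce[1],ce[0]))
for f in('t3','t4','s3','s4'): print(f,az(f))
im=np.zeros((600,800,3),np.uint8)
im[:300]=np.hstack([cv2.resize(q['pixels'][150:330,230:470,::-1],(400,300)),cv2.resize(q['pixels'][200:275,350:450,::-1],(400,300))]); im[300:]=np.hstack([cv2.resize(c['pixels'][140:320,205:445,::-1],(400,300)),cv2.resize(c['pixels'][170:245,215:315,::-1],(400,300))])
cv2.imwrite('pics/m4.png',im)
```

```text
t3 (346, np.float32(60.713097), np.float64(61.96239283538809))
t4 (351, np.float32(58.91608), np.float64(59.86547511828105))
s3 (255, np.float32(61.503056), np.float64(60.46935323282918))
s4 (263, np.float32(59.602516), np.float64(58.39209274772691))
```

View pics/m4.png

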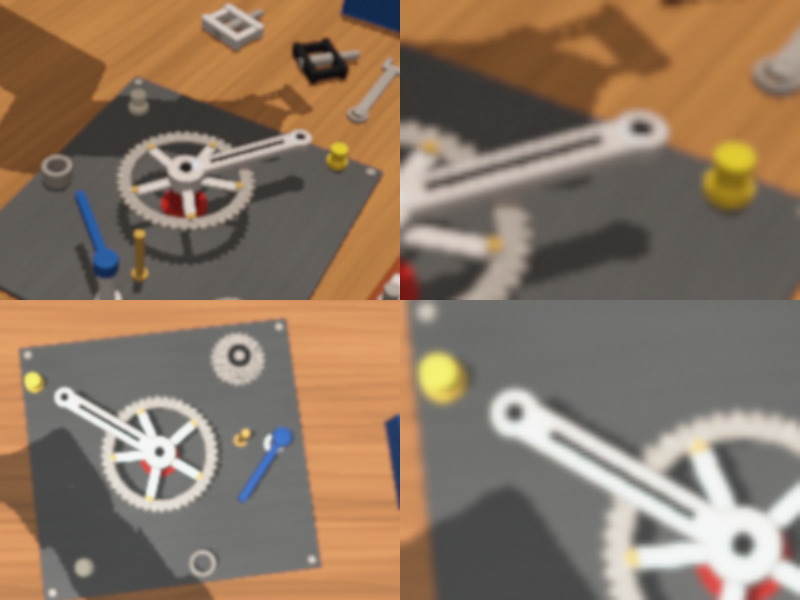

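Run:
```python
from h import *
c,q=ld('t4'),ld('s4')
f=lambda a,b:np.degrees(np.arctan2(b[1]-a[1],b[0]-a[0]))
print('top',f(onz(c,300.5,231,82),onz(c,243.5,198,82)),f(onz(c,300.5,231,82),onz(c,225.1,189,38)),'scene',f(onz(q,341.2,250.3,82),onz(q,410.2,231.8,82)),f(onz(q,341.2,250.3,82),onz(q,433.5,239.2,40)))
E,e=tri(c,(243.5,198),q,(410.2,231.8));H,_=tri(c,(300.5,231),q,(341.2,250.3));Y,_=tri(c,(225.1,189),q,(433.3,239.2));print(E,H,Y,f(H,E),f(H,Y))
h,_=tri(c,(374.5,222),q,(292.5,307.0)); tp,_=tri(c,(350.5,259),q,(278.5,267)); print('feeler',h,tp)
s=status.state(); print(s['joints'].round(2),tool((519,-176,200.7)),tool((519,-176,85)),Rt().round(2)[:,1:].tolist())
```

```text
top 59.57047401735359 59.32266140577144 scene 59.164098658595414 58.36315453692511
[679.36567086 151.31331134  80.9397999 ] [592.79132875   4.57064387  81.91807916] [714.16729853 207.29632678  36.88981622] 59.460504936335745 59.09018918320567
feeler [ 615.0014979  -185.78798622   86.89058169] [ 520.88196873 -121.67301606   85.89684642]
[ 0.44  0.48  1.65 -0.    1.01 -0.67] [  -0.  -225.7 -432.7] [ 115.7 -225.6 -432.7] [[-0.89, 0.45], [0.45, 0.89], [-0.0, 0.0]]
```

The crank is within about 0.5° (2–3 mm) of the yellow centre in both views. Now the feeler.

Call:
apply_moves(
  increments=[
    [1,0,-20,-40,0],
    [1,0,-21,-40,0],
    [1,0,-21,-40,0],
    [1,0,-21,-40,0],
    [1,0,-21,-40,0],
    [1,0,-21,-40,0],
    [1,0,-21,-40,0],
    [1,0,-21,-40,0],
    [1,0,-21,-40,0],
    [1,0,-21,-40,0],
  ],
)

```text
t: 8.85
eef_pos: [518.0, -142.1, 200.7]
tcp_rot: [-1.561, 1.57, -0.459]
ft_force: [0.8, 0.7, 0.1]
opening: 0.005
```

Call:
apply_moves(
  increments=[
    [1,0,-17,-33,0],
    [1,0,0,0,0],
    [1,30,0,0,0],
    [1,40,0,0,0],
    [1,30,0,0,0],
    [1,15,0,0,0],
    [1,0,0,0,0],
    [1,0,0,0,0],
  ],
)

```text
t: 9.65
eef_pos: [518.9, -176.2, 86.0]
tcp_rot: [-0.3, 1.571, 0.804]
ft_force: [1.1, -0.4, -0.3]
opening: 0.006
```

Run:
```python
from h import *
s=status.state(); print(s['t'],s['eef_pos'],s['ft_force']); R=Rt(); print(R.round(3).tolist())
q=shot('scene','s5'); cv2.imwrite('pics/s5c.png',cv2.resize(q['pixels'][200:350,190:390,::-1],(600,450)))
H=np.array([615,-185.5]); p=s['eef_pos'].copy()
for a in (147,137,127,117,112,107,103,100,98,96.7):
    u=np.array([np.cos(np.radians(a)),np.sin(np.radians(a))]); n=np.array([-u[1],u[0]])
    off=6+10*abs(n@R[:2,1])+12*abs(n@R[:2,2]); qv=np.r_[H+85*u+n*off,p[2]]; print(a,round(off,1),qv.round(1),(R.T@(qv-p)).round(1)); p=qv
```

```text
9.65 [ 518.90719434 -176.22386552   85.98416859] [ 1.08969455 -0.43847359 -0.25524343]
[[0.0, -0.893, 0.451], [0.0, 0.451, 0.893], [-1.0, -0.0, 0.0]]
147 19.0 [ 533.4 -155.2   86. ] [ 0.  -3.4 25.3]
137 20.3 [ 539.  -142.4   86. ] [ 0.   0.7 13.9]
127 21.2 [ 546.9 -130.4   86. ] [ 0.  -1.7 14.3]
117 21.6 [ 557.2 -119.6   86. ] [ 0.  -4.3 14.3]
112 21.6 [ 563.1 -114.8   86. ] [ 0.  -3.2  6.9]
107 21.5 [ 569.6 -110.5   86. ] [ 0.  -3.8  6.7]
103 21.4 [ 575.1 -107.5   86. ] [ 0.  -3.5  5.2]
100 21.2 [ 579.4 -105.5   86. ] [ 0.  -2.9  3.7]
98 21.1 [ 582.3 -104.3   86. ] [ 0.  -2.1  2.4]
96.7 21.0 [ 584.3 -103.5   86. ] [ 0.  -1.4  1.5]
```

View pics/s5c.png

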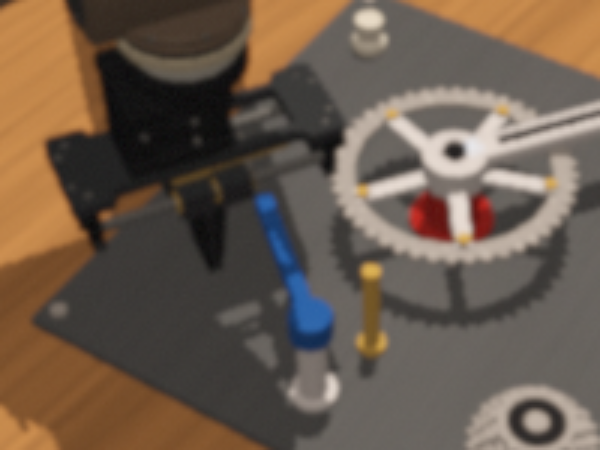

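The fingertip sits beside the feeler on the correct (outer) side. I'll push it in along the arc.

Call:
apply_moves(
  increments=[
    [1,3,-1,9,0],
    [1,0,-1,8,0],
    [1,0,-1,8,0],
    [1,0,0,7,0],
    [1,0,0,7,0],
    [1,0,-1,7,0],
    [1,0,-1,7,0],
    [1,0,-2,7,0],
    [1,0,-2,7,0],
    [1,0,-3,7,0],
  ],
)

```text
t: 10.7
eef_pos: [563.3, -114.7, 82.6]
tcp_rot: [1.507, 1.571, 2.611]
ft_force: [-1.3, -0.4, 0.6]
opening: 0.008
```

Call:
apply_moves(
  increments=[
    [1,0,-4,7,0],
    [1,0,-4,5,0],
    [1,0,-3,4,0],
    [1,0,-2,2,0],
    [1,0,0,0,0],
    [1,0,0,0,0],
  ],
)

```text
t: 11.3
eef_pos: [582.6, -104.9, 82.6]
tcp_rot: [0.008, 1.571, 1.112]
ft_force: [-1.0, -0.3, 0.7]
opening: 0.009
```

Run:
```python
from h import *
s=status.state(); print(s['t'],s['eef_pos'],s['ft_force'])
q=shot('scene','s6'); cv2.imwrite('pics/s6c.png',cv2.resize(q['pixels'][200:350,220:420,::-1],(600,450)))
```

```text
11.3 [ 582.57707146 -104.89992815   82.59646812] [-0.98257166 -0.31275699  0.69393307]
```

View pics/s6c.png

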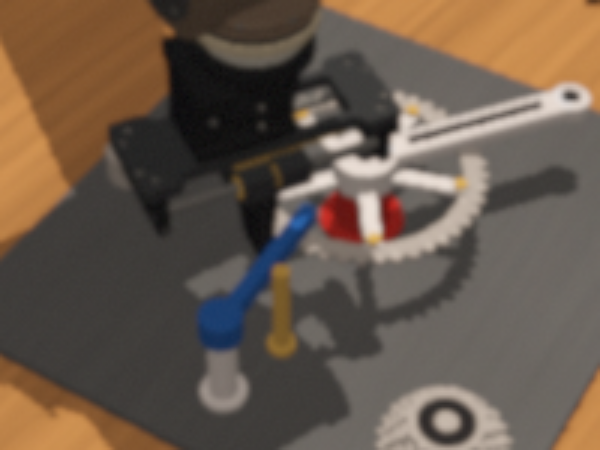

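Feeler is nearly at the brass stop. I'll creep on until the force rises.

Call:
apply_moves(
  increments=[
    [1,0,-1.7,1.1,0],
    [1,0,0,0,0],
    [1,0,0,0,0],
  ],
)

```text
t: 11.65
eef_pos: [584.6, -104.7, 82.6]
tcp_rot: [0.579, 1.571, 1.683]
ft_force: [-0.9, -0.3, 0.0]
opening: 0.006
```

Call:
apply_moves(
  increments=[
    [1,0,-1.7,1.1,0],
    [1,0,0,0,0],
    [1,0,0,0,0],
  ],
)

```text
t: 11.95
eef_pos: [585.8, -104.4, 82.5]
tcp_rot: [1.862, 1.569, 2.966]
ft_force: [-5.9, -0.6, 1.8]
opening: 0.006
```

Call:
apply_moves(
  increments=[
    [1,0,-1.2,0.8,0],
    [1,0,0,0,0],
    [1,0,0,0,0],
  ],
)

```text
t: 12.25
eef_pos: [586.1, -104.3, 82.4]
tcp_rot: [1.905, 1.566, 3.009]
ft_force: [-10.8, -3.1, 3.9]
opening: 0.006
```

The force climbed to 11 N with position stalled, so the feeler is on its stop. Backing straight off, up and away.

Call:
apply_moves(
  increments=[
    [1,0,2,-1.4,0],
    [1,0,8,-5,0],
    [1,0,15,-10,0],
    [1,-30,10,-5,0],
    [1,-45,0,0,0],
    [1,-45,0,0,0],
    [1,0,35,-25,0],
    [1,0,35,-30,0],
    [1,0,35,-30,0],
    [1,0,0,0,0],
  ],
)

```text
t: 13.25
eef_pos: [410.8, -136.2, 202.8]
tcp_rot: [1.707, 1.569, 2.809]
ft_force: [0.0, -1.2, 0.6]
opening: 0.006
```

Call:
apply_moves(
  increments=[
    [1,0,0,-40,0],
    [1,0,0,-40,0],
    [1,0,0,-40,0],
    [1,0,0,0,0],
    [1,0,0,0,0],
  ],
)

```text
t: 13.75
eef_pos: [361.1, -243.9, 202.6]
tcp_rot: [-1.135, 1.57, -0.033]
ft_force: [0.2, 0.1, -0.3]
opening: 0.005
```

Run:
```python
from h import *
s=status.state(); print(s['t'],s['eef_pos'],s['ft_force'])
c=shot('top','t7'); q=shot('scene','s7')
im=np.zeros((600,800,3),np.uint8)
im[:300]=np.hstack([cv2.resize(q['pixels'][150:330,230:470,::-1],(400,300)),cv2.resize(q['pixels'][200:275,350:450,::-1],(400,300))]); im[300:]=np.hstack([cv2.resize(c['pixels'][140:320,205:445,::-1],(400,300)),cv2.resize(c['pixels'][195:270,285:385,::-1],(400,300))])
cv2.imwrite('pics/m7.png',im)
h=cv2.cvtColor(c['pixels'],cv2.COLOR_RGB2HSV); m=cv2.inRange(h,np.array((95,110,50)),np.array((125,255,255))); m[:,:310]=0;m[:,390:]=0;m[:200]=0;m[270:]=0
P=np.array([onz(c,u,v,91)[:2] for v,u in np.argwhere(m)],np.float32); H=np.array([615,-185.5]); P=P[np.hypot(*(P-H).T)>25]
vx,vy,_,_=cv2.fitLine(P,cv2.DIST_L2,0,.01,.01).ravel(); ce=P.mean(0)-H; print('feeler az',np.degrees(np.arctan2(vy,vx)),np.degrees(np.arctan2(ce[1],ce[0])),'expected about 96.7; n',len(P))
d0=cv2.absdiff(c['pixels'],ld('t4')['pixels']); A=np.array([593.3,5.5])
for f in('t4','t7','s4','s7'):
    k=ld(f); hh=cv2.cvtColor(k['pixels'],cv2.COLOR_RGB2HSV); mm=cv2.inRange(hh,np.array((0,0,140)),np.array((179,60,255))); P=np.array([onz(k,u,v,82)[:2] for v,u in np.argwhere(mm)])-A
    r=np.hypot(*P.T);a=np.degrees(np.arctan2(P[:,1],P[:,0])); g=(r>120)&(r<190)&(a>45)&(a<100); print(f,g.sum(),a[g].mean())
```

```text
13.75 [ 361.05970068 -243.93638418  202.55772427] [ 0.15536586  0.05503355 -0.31388531]
feeler az -83.306114 97.58226223858725 expected about 96.7; n 161
t4 271 59.87555943598739
t7 263 59.88376818597408
s4 202 58.37115972483123
s7 213 58.42612672082451
```

View pics/m7.png

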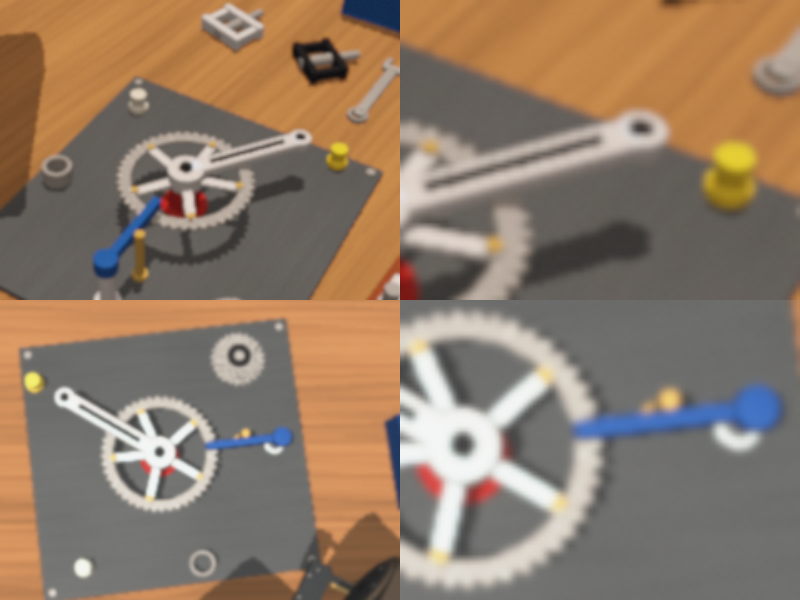

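The feeler lies against the brass stop at azimuth 96.7°, which matches the plate's +y. The crank hasn't moved, the loose parts are in place and the hand is clear. Handing in.

```bash
python3 -c "
from cell import env; print(env.job_done())"
```

```text
the job is handed in; nothing more can be done
None
```

The crank now points at the yellow post and the feeler arm rests on its stop. The job was handed in at about 14 s of the 69 s allowed, and no verdict is reported.

- **Crank:** I pushed it round with the closed fingertips in two goes, the second a correction of about 2°. The last sightings put the arm 0.2° (top view) to 0.8° (scene view) off the yellow centre, roughly 1–3 mm against the 12 mm allowed. The two views disagree by about that much. Measured before and after the feeler push, the crank did not move (0.06° or less).
- **Feeler:** I pushed it in until the force rose to about 11 N with the finger stalled on the stop. After backing off, its fitted direction is 96.7°, equal to the plate's +y as I measured it. A cruder check from its centre gave 97.6°, which is still well within the 0.06 rad (3.4°) allowed.
- **Surroundings:** In the last pictures the loose parts on and near the jig look unmoved. I did not measure their positions, and the jar and most of the bin were outside those crops, though the hand never went near them. The hand is raised and clear, with about zero force on it.

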